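Show the pH electrode's tip to the inspection camera

ROBOT

A 6-joint arm with a two-finger parallel gripper is mounted at the origin on the work surface; the furniture and walls round the work are solid. World frame = base frame: x ahead of the robot, y to its left, z up, the work surface at z = 0. Lengths are in mm, angles in rad, forces in N, time in s.
With the tool pointing down it reaches from about 300 to 775 mm from the base axis. Payload 14.6 kg.
Tool frame: the origin (TCP) lies between the finger pads; the fingertips stand manip.tip_reach ahead of it and the grasp point (between the pads) lies 5 mm behind it (manip.tip_reach is the distance from the TCP to the fingertips, in mm); z points along the fingers, y is the line along which they close (so a half turn about z gives the same grasp; the last joint's range is limited). The gripper opens to 94 mm and grips with 3 to 60 N. Pads are 16 mm wide; open, the fingers measure 119 mm over their backs; the gripper's body (75 mm by 177 mm) begins 78 mm behind the grasp point.
Start: joints at [1.166, 0.3, 1.521, -0, 1.321, -0.067], TCP at [182.274, 518.908, 219.446] pointing down, gripper open.
Joint ranges: [-3.03, 3.03], [-0.79, 2.21], [0.23, 2.52], [-1.04, 4.18], [0, 3.07], [-2.55, 2.55]. Speed limits (rad/s): [2.22, 2.22, 2.57, 3.14, 3.14, 3.14].

INTERFACE

Orientations are given as [roll, pitch, yaw] about the fixed x, y, z axes, in that order (R = Rz(yaw) Ry(pitch) Rx(roll)).
In Python, from cell import manip gives the robot as it stands. The module is installed in compiled form; this text tells all that it offers.
- The arm moves only by the shell command python3 -m creep 'ROWS' [FORCE]. ROWS is JSON, a list of rows, each a list of 3 entries, a list of its own where there are three numbers: the opening, from -1 (shut) to 1 (fully open), then the shift along the tool's x, y, z in cm, then the turn about the tool's z in units of 5 degrees (1.0 is 5 degrees). In form: [[grip, [tx, ty, tz], roll], ...]. A call has 1 to 12 rows; each row is the pose to reach, as a shift and turn from the pose commanded when the call began, along the tool's axes at that moment; what a row does not reach only later rows make up. A row lasts 1/10 s, in which the tool goes at most 50 mm and 8.59 degrees, less where a joint would pass 70% of its speed; a pose out of reach is approached as far as the arm can. A call with a gripper value outside its range is refused whole. The fingers move at their own pace and stop on an object; FORCE is the grip in N (left out, the last holds). Time passes only in rows, so rows that repeat a pose let the fingers close. It gives the time, the measured TCP pose, the force, the opening and the grip force at its end, in the units of the state.
- manip.read_state(): the state, without advancing time (a new reading comes with each control period).
- manip.camera(name): name is "scene" or "side" or "wrist"; returns the picture (420x560x3 uint8, red, green, blue); there is no depth.
- manip.camera_params(name): a dict with "fovy" (degrees; the focal length in pixels is half the picture's height over the tangent of half this angle, whatever the lens; pixels are square), "cx", "cy" (the principal point, pixels), "origin" and "attitude" of the camera in the world. Camera axes: x right, y down, z forward; pixel columns grow to the right and rows downward; lengths in mm; the calibration is good to about 2 mm. A picture is of the moment at which its call begins: read the wrist's pose just before it. camera_params takes no time and is no camera call; for the wrist camera it gives the pose at the moment of the call.
- manip.sign_off(): hands the job in; it is judged then, once.
The state is a dict: "clock": time; "joints": joint angles; "qd": joint speeds; "effort": joint torques, N m; "eef_pos": TCP position; "eef_rot": TCP orientation; "wrist_force": force on the tool from outside, world axes, zero at the start; "moment": the same for the moment, N m; "finger_gap": finger opening in mm; "finger_force": force on a finger pad.
Only numpy, scipy, OpenCV 4.12 (cv2) and the standard library are available. Lean on these libraries where they do the work, as an engineer would, in place of code of your own. Each camera call takes 0.05 s, during which the arm holds its last target. There are 200 camera calls.

TASK

Take the pH electrode out of the bench rest by its black cap, not by the glass, and hold its glass tip up to the inspection camera: the tip itself at the focus point, 80 mm straight in front of the lens, the electrode lying across the camera's view (either way round) with the tip slanting 30 degrees below level, so that no air bubble sits in the bulb. Finish still holding it there, motionless and touching nothing else; leave the glass rod, tweezers, beaker, dropper bottle and camera where they are.

Things in the scene. Friction and masses are not known exactly. Their poses are not given: they have to be found in the camera images.
- electrode: pH electrode, 30 g, 134 mm: a glass rod 8 mm wide, 9 mm high, with a black cap 36 mm long, 12 mm wide and high at one end. Lies in any of the rest's three slots. Origin: middle of its length, on its underside; y runs along it towards the glass tip (tip end at y = +67 mm, cap from y = -31 to -67 mm), z up as it lies
- electrode_tip (a point): the end of the electrode's glass tip, on its middle line (67 mm along +y of the electrode, 4.5 mm above its underside); axes as the electrode's
- electrode_cap (a point): the middle of the black cap, where it is to be gripped (49 mm along -y of the electrode, 6 mm above its underside); 12 mm wide, free on both sides and below; axes as the electrode's
- rest: white bench rest, fixed: base plate 210 x 100 mm, two notched uprights 8 mm thick, 41 mm high, at y = -20 and +45 mm; three U-slots 18 mm wide along y at x = -70, 0 and +70 mm, slot floor 32 mm above the table. The electrode's cap overhangs free on the -y side. Origin: on the table, below the middle slot
- camera_stand: inspection camera on a fixed stand: base plate 12 mm thick, 90 mm wide, from x = -80 to +30 mm; column 260 mm high at its origin (on the table). The head (grey box 44 mm square, black lens barrel 42 mm in diameter with a white ring) looks along -x and reaches 85 mm ahead of the column; its lens axis is clamped 170 to 230 mm above the table, differing each time
- lens (a point): centre of the lens front, 85 mm ahead of the column; the camera looks horizontally along -x of this frame, y is across the view, z up
- view_focus (a point): the focus point in the air, 80 mm straight in front of the lens; axes as the lens's: x points level from here to the lens, y level across the view, z up
- glass_rod: plain glass stirring rod, 200 mm long, 6 mm thick, in another slot of the rest, to be left alone; origin at its middle, y along it
- tweezers: steel tweezers, 130 x 15 x 8 mm, in another slot of the rest, to be left alone; origin at the middle, y along them
- beaker_small: small glass beaker, 55 mm wide, 58 mm high, standing on the table, to be left alone; origin at the centre of its underside
- dropper_bottle: brown dropper bottle with black bulb, 33 mm wide, 102 mm high, standing on the table, to be left alone; origin at the centre of its underside
Things that resemble listed ones, but are neither listed nor needed, are in the scene too. Leave any orange look-alike of the electrode alone.

How it is judged:
By the outcome, as a careful person would: the job done as asked, in the order asked, and still so for the second after the job is handed in, while the arm keeps its last pose, push and grip.
It also fails if it takes over 40 s, if anything falls off the work surface, if the arm or the gripper's body presses on something with over 40 N, if the wrist force passes 120 N, or if a joint passes its speed limit or range.

## Working session

There is one attempt and no reset: what is moved stays moved. The work goes in short steps, Python scripts to look and compute and a shell command to move; the robot and the scene stay as the last step left them, time stands still between calls to the robot, and variables do not carry over. Pictures are saved under pics/ and viewed, at most 10 in all, crops included, and the job is handed in when it is done.

```bash
mkdir -p pics
python3 - <<'E'
from cell import manip
import cv2,numpy as np
s=manip.read_state();print(s['clock'],s['eef_pos'],s['eef_rot'],s['finger_gap'],manip.tip_reach)
for n in ["scene","side","wrist"]:
    p=manip.camera_params(n);print(n,p)
    im=manip.camera(n);cv2.imwrite(f"pics/{n}0.png",im[:,:,::-1])
E
```

```text
0.0 [182.18031197 518.687723   218.8894248 ] [-3.14042521e+00 -6.16995653e-05  2.80385265e+00] 93.83896873754748 14.0
scene {'fovy': 47.2931898484792, 'cx': 279.08550494426987, 'cy': 210.60869700008837, 'origin': array([-130.2916427 , -529.20249134, 1085.54848475]), 'attitude': array([-2.41865328, -0.00460425, -0.87789745])}
side {'fovy': 52.98066163696006, 'cx': 278.679217957259, 'cy': 212.14701956960897, 'origin': array([  30.53107822, -639.02685955,  515.75826753]), 'attitude': array([-2.01519396, -0.01268104, -0.61392355])}
wrist {'fovy': 59.57668714485871, 'cx': 279.7257932565546, 'cy': 203.620486416598, 'origin': array([110.19201737, 543.69313414, 383.98929079]), 'attitude': array([2.87125102e+00, 9.13560547e-04, 1.23193140e+00])}
```

View pics/scene0.png

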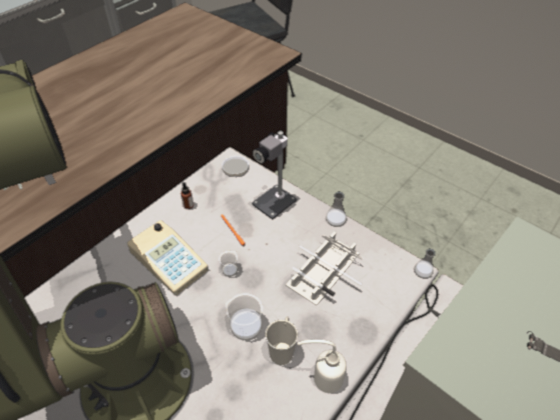

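View pics/side0.png

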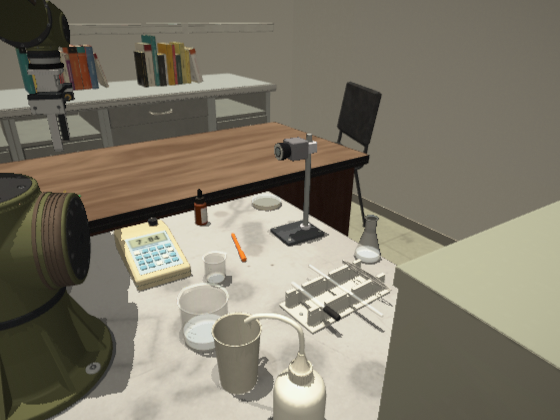

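The scene view shows the rest near (325,268), with a black cap at about (327,291). The camera stand base is near (277,202) and its head near (268,148). An orange look-alike lies on the table at (233,230). In the side view the black cap is at (332,312), the rest at (335,292) and the lens at (282,152). The electrode candidates are the black-capped rod in the rest and the orange one on the table. The black-capped one fits, and I'll confirm it in an enlarged crop.

```bash
cat > h.py <<'E'
import numpy as np,cv2
from scipy.spatial.transform import Rotation as R
from cell import manip
def cam(n):
    p=manip.camera_params(n);f=210/np.tan(np.radians(p['fovy']/2))
    return p['origin'],R.from_euler('xyz',p['attitude']).as_matrix(),f,p['cx'],p['cy']
def ray(c,uv):
    o,A,f,cx,cy=c;d=A@np.array([(uv[0]-cx)/f,(uv[1]-cy)/f,1]);return o,d/np.linalg.norm(d)
def plane(c,uv,z):
    o,d=ray(c,uv);return o+d*(z-o[2])/d[2]
def tri(c1,a,c2,b):
    o,d=ray(c1,a);p,e=ray(c2,b);s=np.linalg.lstsq(np.c_[d,-e],p-o,rcond=None)[0]
    x,y=o+s[0]*d,p+s[1]*e;return (x+y)/2,np.linalg.norm(x-y)
def proj(c,X):
    o,A,f,cx,cy=c;q=A.T@(np.asarray(X)-o);return np.array([cx+f*q[0]/q[2],cy+f*q[1]/q[2]])
E
python3 - <<'E'
from h import *
a=cv2.imread('pics/scene0.png');b=cv2.imread('pics/side0.png')
def crop(im,x,y,w,h,W,H):return cv2.resize(im[y:y+h,x:x+w],(W,H),interpolation=cv2.INTER_CUBIC)
# scale 5 each
top=np.hstack([crop(a,284,228,80,75,400,375),crop(b,276,252,80*1,75,400,375)])
bot=np.hstack([crop(a,245,127,80,45,400,225),crop(b,265,127,80,45,400,225)])
cv2.imwrite('pics/c1.png',np.vstack([top,bot]))
E
```

```text
(no output)
```

View pics/c1.png

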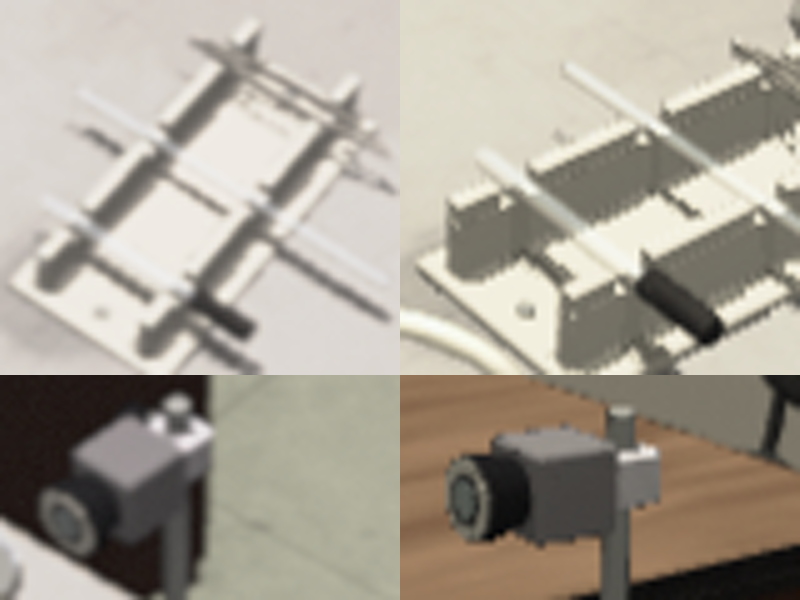

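The crop confirms it. The black-capped electrode lies in the near-left slot, with its tip at scene (293.4,268.4) / side (293,283.6) and its cap end at scene (334,293.6) / side (338.8,318). The plain rod is in the middle slot and the tweezers are in the far slot. The lens centre is at scene (258.6,156.4) / side (278.4,151.6).

Run:
```python
from h import *
np.set_printoptions(precision=1,suppress=True)
a,b=cam('scene'),cam('side')
P={}
for n,u,v in [('tip',(293.4,268.4),(293,283.6)),('capend',(334,293.6),(338.8,318)),('capstart',(322.6,287.6),(325,308.6)),('lens',(258.6,156.4),(278.4,151.6)),('coltop',(280.6,132.6),(309.4,134.2))]:
    P[n],g=tri(a,u,b,v);print(n,P[n],round(g,1))
for n,u,v,z in [('tip',(293.4,268.4),(293,283.6),36.5),('capend',(334,293.6),(338.8,318),36.5),('coltop',(280.6,132.6),(309.4,134.2),260)]:
    print(n,plane(a,u,z),plane(b,v,z))
d=P['capend']-P['tip'];print(np.linalg.norm(d),np.degrees(np.arctan2(d[1],d[0])))
e=P['lens']-P['coltop'];print('lens off',np.linalg.norm(e[:2]),np.degrees(np.arctan2(e[1],e[0])))
```

```text
tip [ 452.4 -100.2   36.3] 0.9
capend [ 457.9 -226.7   35.7] 2.2
capstart [ 453.5 -194.5   36.8] 1.4
lens [566.1 114.9 228.2] 1.0
coltop [651.6 110.5 257.2] 1.3
tip [ 452.8 -100.5   36.5] [ 451.7 -100.5   36.5]
capend [ 458.6 -227.3   36.5] [ 456.  -227.2   36.5]
coltop [649.7 108.1 260. ] [643.9 102.1 260. ]
126.55904878047629 -87.5184923411131
lens off 85.58580938408227 177.02000677718118
```

```bash
python3 -m creep '[[0,[-25,-30,0],6.8],[0,[-25,-30,0],6.8],[0,[-25,-30,0],6.8],[0,[-25,-30,0],6.8],[0,[-25,-30,0],6.8],[0,[-25,-30,0],6.8],[0,[-25,-30,0],6.8],[0,[-25,-30,0],6.8],[0,[-25,-30,0],6.8],[0,[-25,-30,0],6.8],[0,[-25,-30,0],6.8],[0,[-25,-30,0],6.8]]'
```

```text
clock: 1.35
eef_pos: [318.3, 154.0, 219.4]
eef_rot: [-3.141, -0.0, 2.212]
wrist_force: [0.3, -0.1, 0.6]
finger_gap: 46.7
finger_force: 0.0
```

```bash
python3 -m creep '[[-0.1,[-37.5,-10.8,6],6.8],[-0.1,[-37.5,-10.8,6],6.8],[-0.1,[-37.5,-10.8,6],6.8],[-0.1,[-37.5,-10.8,6],6.8],[-0.1,[-37.5,-10.8,6],6.8],[-0.1,[-37.5,-10.8,6],6.8],[-0.1,[-37.5,-10.8,6],6.8],[-0.1,[-37.5,-10.8,6],6.8],[-0.1,[-37.5,-10.8,6],6.8],[-0.1,[-37.5,-10.8,6],6.8],[-0.1,[-37.5,-10.8,6],6.8],[-0.1,[-37.5,-10.8,6],6.8]]'
python3 - <<'E'
from h import *
np.set_printoptions(precision=1,suppress=True)
s=manip.read_state();print(s['eef_pos'],s['eef_rot'])
c=cam('wrist');im=manip.camera('wrist')[:,:,::-1];cv2.imwrite('pics/w1.png',im)
print(c[0], proj(c,[457,-212,38]),proj(c,[452.4,-100,36.5]))
E
```

```text
clock: 2.55
eef_pos: [456.1, -211.0, 159.9]
eef_rot: [3.141, 0.0, 1.619]
wrist_force: [-0.2, 0.7, 0.4]
finger_gap: 42.2
finger_force: 0.0
[ 456.1 -211.   159.9] [3.1 0.  1.6]
[ 453.8 -134.1  324.9] [279.3 201.5] [280.2  53.3]
```

View pics/w1.png

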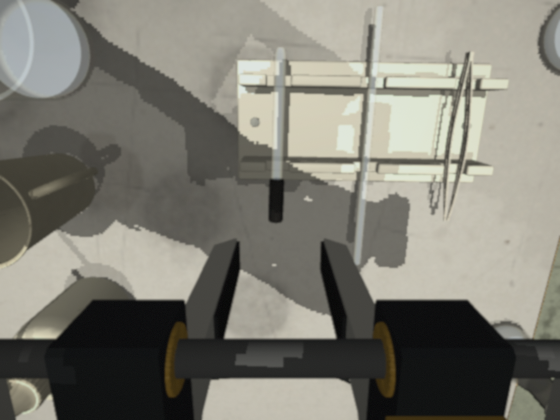

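The wrist view shows the electrode with its tip at (281,48), the cap starting at (277,180) and ending at (275.5,221). The uprights are at rows of about 80 and 168, and the mug stands to the left.

Run:
```python
from h import *
np.set_printoptions(precision=1,suppress=True)
c=cam('wrist')
for n,u,z in [('tip',(281,48),36.5),('cs',(277.3,180),42),('ce',(275.5,221),38),('capmid',(276.3,201),44),('rodmid',(368,135),35),('upL_far',(240,76),41),('upR_far',(507,84),41),('upL_near',(240,164),41),('upR_near',(491,171),41)]:
    print(n,plane(c,u,z))
a,b=cam('scene'),cam('side')
print('mug rim',tri(a,(281,332),b,(238,326)))
print('washbottle nozzle',tri(a,(299,343),b,(250,320)), 'cap',tri(a,(333,352),b,(300,360)))
```

```text
tip [452.9 -96.6  36.5]
cs [ 454.6 -193.7   42. ]
ce [ 454.7 -229.    38. ]
capmid [ 454.6 -210.3   44. ]
rodmid [ 523.6 -156.1   35. ]
upL_far [ 423.8 -117.6   41. ]
upR_far [ 620.3 -114.    41. ]
upL_near [ 425.  -182.6   41. ]
upR_near [ 621.6 -178.9   41. ]
mug rim (array([ 265.1, -212.4,  100.6]), np.float64(0.0876192887482659))
washbottle nozzle (array([ 245.3, -277.5,  165.1]), np.float64(2.5654539004021784)) cap (array([ 288.6, -332.9,  121.8]), np.float64(6.094346678684905))
```

```bash
python3 -m creep '[[-0.1,[-0.05,-0.15,5],0.25],[-0.1,[-0.05,-0.15,9],0.25],[-0.1,[-0.05,-0.15,11],0.25],[-0.1,[-0.05,-0.15,12.7],0.25],[-0.1,[-0.05,-0.15,12.7],0.25],[-0.1,[-0.05,-0.15,12.7],0.25],[-1,[-0.05,-0.15,12.7],0.25],[-1,[-0.05,-0.15,12.7],0.25],[-1,[-0.05,-0.15,12.7],0.25],[-1,[-0.05,-0.15,12.7],0.25],[-1,[-0.05,-0.15,12.7],0.25],[-1,[-0.05,-0.15,12.7],0.25]]' 4
python3 -m creep '[[-1,[0,0,0],0],[-1,[0,0,0],0],[-1,[0,0,0],0],[-1,[0,0,-0.3],0],[-1,[0,0,-0.6],0],[-1,[0,0,-1],0],[-1,[0,0,-1],0]]' 4
python3 - <<'E'
from h import *
ims=[]
for n in ['side','wrist']: ims.append(manip.camera(n)[:,:,::-1])
cv2.imwrite('pics/s2.png',ims[0]);cv2.imwrite('pics/w2.png',ims[1])
b=cv2.resize(ims[0][245:335,270:400],(578,400),interpolation=cv2.INTER_CUBIC)
cv2.imwrite('pics/c2.png',b)
E
```

```text
clock: 3.8
eef_pos: [454.5, -213.0, 32.6]
eef_rot: [3.141, 0.0, 1.595]
wrist_force: [-1.2, -0.5, 1.1]
finger_gap: 12.0
finger_force: 4.0
clock: 4.5
eef_pos: [454.7, -213.0, 43.1]
eef_rot: [3.141, 0.0, 1.595]
wrist_force: [-0.9, -0.3, 0.4]
finger_gap: 12.1
finger_force: 4.0
```

View pics/c2.png

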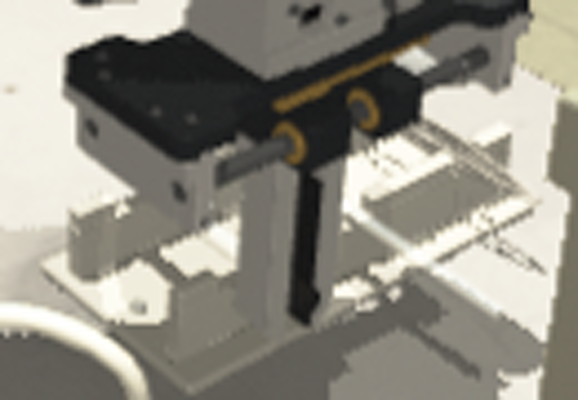

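```bash
python3 -m creep '[[-1,[0,0,-0.4],0],[-1,[0,0,-0.8],0],[-1,[0.1,0,-1.2],0],[-1,[0.2,0,-1.6],0],[-1,[0.3,0,-2],0],[-1,[0.3,0,-2],0],[-1,[0.3,0,-2],0]]' 4
python3 - <<'E'
from h import *
im=manip.camera('wrist')[:,:,::-1];c=cam('wrist');cv2.imwrite('pics/w3.png',im)
s=cam('scene');im2=manip.camera('scene')[:,:,::-1]
cv2.imwrite('pics/c3.png',np.hstack([im[:400,130:430],cv2.resize(im2[215:315,275:375],(400,400),interpolation=cv2.INTER_CUBIC)]))
G=np.array(manip.read_state()['eef_pos'])+[0,0,5];print(G)
for t in (0,5,10,15,20,30):
    r=np.radians(t);X=G+[-116*.025*np.cos(r),116*np.cos(r),-116*np.sin(r)-1.5];print(t,proj(c,X),proj(s,X))
E
```

```text
clock: 5.3
eef_pos: [454.3, -209.9, 62.5]
eef_rot: [3.142, 0.0, 1.595]
wrist_force: [0.4, 0.4, -0.4]
finger_gap: 12.1
finger_force: 4.0
[ 454.25280961 -209.84919128   67.28250459]
0 [275.83394201  -0.7446924 ] [291.36861349 260.95061857]
5 [276.10667709   6.8522791 ] [291.41095927 263.29373463]
10 [276.35320636  15.65558995] [291.72009176 265.76450257]
15 [276.57577951  25.37905807] [292.2895951  268.34474948]
20 [276.77658164  35.79729805] [293.11183755 271.01630764]
30 [277.12093057  58.05433975] [295.47866917 276.56116736]
```

View pics/c3.png

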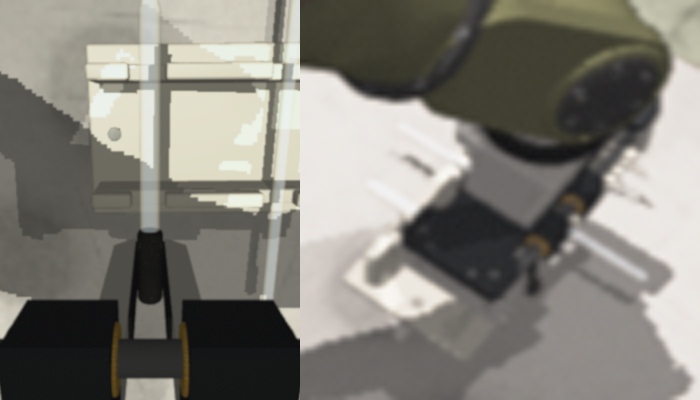

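The wrist view shows the glass tip at about (279,0), so the electrode is still level. At 4 N it does not swivel in the pads. I'll try the weakest grip with a brisk upward start, so its own weight swings the tip down.

```bash
cat > tip.py <<'E'
from h import *
import sys
np.set_printoptions(precision=1,suppress=True)
st=manip.read_state();c=cam('wrist');im=manip.camera('wrist');cv2.imwrite(f'pics/{sys.argv[1]}.png',im[:,:,::-1])
g=cv2.cvtColor(im,cv2.COLOR_RGB2GRAY).astype(int)
for r in range(0,130,6): print(r,g[r,262:300:2])
hsv=g[200:320,280];print('cap dark rows',200+np.where(hsv<60)[0][[0,-1]])
G=np.array(st['eef_pos'])+[0,0,5];print(G)
E
python3 -m creep '[[-1,[0,0,0],0],[-1,[0,0,0],0],[-1,[0,0,-4],0],[-1,[0,0,-5.5],0],[-1,[0,0,-6.3],0],[-1,[0,0,-6.7],0],[-1,[0,0,-6.7],0]]' 3
python3 tip.py w4
```

```text
clock: 6.1
eef_pos: [454.2, -209.8, 129.1]
eef_rot: [-3.141, -0.0, 1.595]
wrist_force: [-0.9, -1.2, -0.3]
finger_gap: 12.5
finger_force: 3.0
0 [186 187 187 187 186 192 204 205 206 208 208 205 194 177 184 186 187 187
 188]
6 [160 167 170 172 186 202 207 208 209 209 208 206 203 188 182 188 188 188
 190]
12 [160 161 161 157 174 191 196 198 206 207 207 204 203 191 173 182 188 187
 189]
18 [160 160 160 158 174 188 191 191 191 191 191 190 187 185 173 182 189 190
 190]
24 [161 161 160 156 173 187 191 192 192 192 192 191 189 176 166 181 187 187
 188]
30 [160 160 159 155 173 186 191 191 192 192 191 191 188 176 157 159 159 161
 175]
36 [145 147 148 145 165 181 185 187 188 188 189 188 186 174 154 156 159 162
 164]
42 [151 151 151 148 168 184 189 191 191 191 190 189 187 174 153 154 155 154
 154]
48 [158 141 139 145 165 181 185 185 185 187 190 190 187 173 155 161 162 161
 163]
54 [166 164 160 158 170 177 181 181 182 183 186 188 186 172 152 159 161 162
 163]
60 [227 227 227 215 199 214 219 219 220 220 220 218 217 203 190 206 208 208
 208]
66 [228 226 214 207 201 216 220 220 221 221 220 220 218 204
[... 194 characters left out ...]
 136 195 198 195 210 216 216 216 216 217 215 212 197 162  90  84  86
  85]
90 [100 100 100 102 131 154 159 159 160 160 160 159 156 141 110  99 100  99
 100]
96 [208 208 204 183 193 217 220 221 221 221 221 220 218 203 193 208 153 100
  99]
102 [210 211 210 205 199 215 220 221 221 221 221 220 217 203 191 193 114  99
  99]
108 [210 210 210 205 198 215 220 220 221 221 221 219 217 202 190 193 113  99
 100]
114 [210 211 210 207 200 215 220 220 221 220 221 219 217 201 189 192 113  99
  99]
120 [209 209 209 205 198 215 219 221 221 221 221 220 217 200 188 192 113  98
  99]
126 [209 209 209 204 197 214 219 220 221 221 220 219 217 201 193 192 112  98
  99]
cap dark rows [233 304]
[ 454.2 -209.8  134.1]
```

Even at 3 N it stays level, with the tip still at row 0 or so. Instead I'll rest the tip lightly against the outer face of a rest upright and lift the cap in an arc about it, so the electrode swivels in the pads. First I'll check the space there.

Run:
```python
from h import *
np.set_printoptions(precision=1,suppress=True)
a,b=cam('scene'),cam('side')
for u in [(434,275),(385,340),(345,410)]: print('strip',plane(a,u,0))
print('green box',plane(a,(415,345),150),plane(a,(520,235),150),'side',plane(b,(395,290),150))
im=cv2.imread('pics/w4.png');c=cam('wrist')
for u in [(40,380),(280,250),(540,380)]:print(plane(c,u,0))
```

```text
strip [ 700.  -390.7    0. ]
strip [ 451.7 -388.5    0. ]
strip [ 251.2 -408.3    0. ]
green box [ 401.8 -462.   150. ] [ 831.2 -518.4  150. ] side [ 466.  -324.7  150. ]
[ 229.2 -395.5    0. ]
[ 456.4 -255.7    0. ]
[ 708.4 -383.6    0. ]
```

```bash
python3 -m creep '[[-1,[-3,-0.7,0],0],[-1,[-6,-1.4,0],0],[-1,[-9,-2.05,0],0],[-1,[-10.2,-2.05,0],0],[-1,[-10.2,-2.05,0],0]]' 4; python3 tip.py w5 | tail -2
```

```text
clock: 6.65
eef_pos: [436.0, -313.1, 128.5]
eef_rot: [-3.141, -0.001, 1.593]
wrist_force: [0.2, 0.5, -1.1]
finger_gap: 12.2
finger_force: 4.0
cap dark rows [233 303]
[ 436.  -313.1  133.5]
```

```bash
python3 -m creep '[[-1,[0,0,4],0],[-1,[0,0,7],0],[-1,[0,0,9],0],[-1,[0,0,10],0],[-1,[0,0,10],0],[-1,[0.3,0,10],0],[-1,[0.6,0,10],0],[-1,[0.6,0,10],0]]' 3; python3 tip.py w6 >w6.txt; tail -2 w6.txt
python3 - <<'E'
import cv2,numpy as np
im=cv2.imread('pics/w6.png');cv2.imwrite('pics/c6.png',np.hstack([cv2.resize(im[0:100,220:340],(720,600),interpolation=cv2.INTER_CUBIC)]))
E
```

```text
clock: 7.5
eef_pos: [436.6, -306.3, 30.4]
eef_rot: [3.14, 0.001, 1.595]
wrist_force: [-0.5, -1.0, -0.3]
finger_gap: 12.3
finger_force: 3.0
cap dark rows [233 303]
[ 436.6 -306.3   35.4]
```

View pics/c6.png

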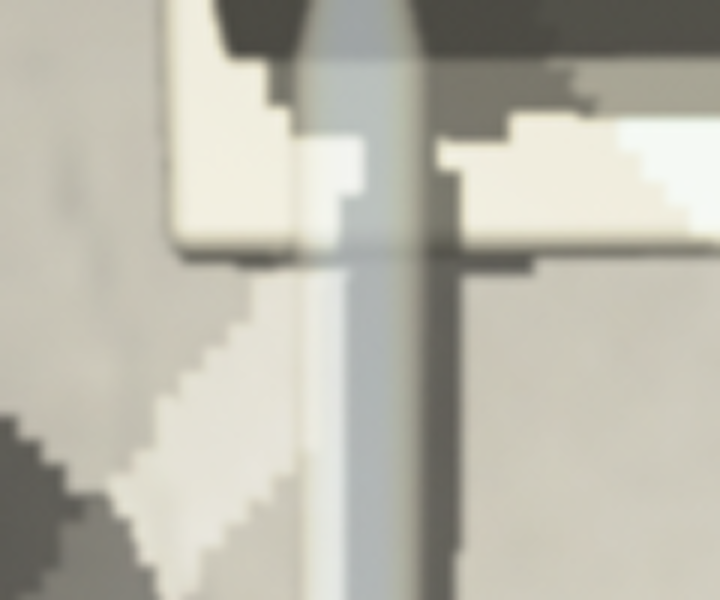

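The crop shows the glass at columns 270–290, its taper running off the top at about row 0. The rest plate edge is at row 41 and the foot of the upright at row 10, its left end at column 256. The tip is lined up with the solid part of the upright and just short of it.

Run:
```python
from h import *
np.set_printoptions(precision=1,suppress=True)
c=cam('wrist');G=np.array(manip.read_state()['eef_pos'])+[0,0,5]
for z in (4,6,8): print(z,plane(c,(280,41),z),plane(c,(280,9.5),z),plane(c,(256,9.5),z))
for L in (112,114,116): print(L,proj(c,[G[0]-1.5,G[1]+L,G[2]-1.5]))
print(plane(c,(280,0),G[2]-1.5)-G)
```

```text
4 [ 435.5 -201.2    4. ] [ 435.2 -187.5    4. ] [ 423.8 -187.8    4. ]
6 [ 435.5 -201.5    6. ] [ 435.2 -187.9    6. ] [ 424.  -188.2    6. ]
8 [ 435.5 -201.8    8. ] [ 435.2 -188.4    8. ] [ 424.1 -188.6    8. ]
112 [279.3  10.4]
114 [279.4   4.8]
116 [279.6  -0.8]
[ -1.3 115.7  -1.5]
```

```bash
python3 -m creep '[[-1,[0.2,0,0.5],0],[-1,[0.4,0,0.5],0],[-1,[0.55,0,0.5],0],[-1,[0.55,0,0.3],0],[-1,[0.57,0,0],0],[-1,[0.58,0,-0.25],0],[-1,[0.6,0,-0.5],0],[-1,[0.66,0,-1.0],0],[-1,[0.74,0,-1.5],0],[-1,[0.74,0,-1.5],0],[-1,[0.74,0,-1.5],0]]' 3; python3 tip.py w7 >w7.txt; head -22 w7.txt;tail -2 w7.txt
```

```text
clock: 8.65
eef_pos: [436.0, -298.9, 44.6]
eef_rot: [3.141, 0.0, 1.595]
wrist_force: [0.6, -1.0, 0.0]
finger_gap: 12.3
finger_force: 3.0
0 [228 228 227 227 227 227 227 227 227 227 227 227 227 227 226 227 227 227
 227]
6 [233 232 232 233 233 233 233 233 233 232 232 232 232 232 232 232 232 231
 231]
12 [231 231 231 231 231 231 232 231 231 232 231 232 232 232 232 232 232 232
 232]
18 [125 124 123 123 123 122 123 121 121 120 120 118 118 117 117 116 115 114
 113]
24 [ 73  73  73  73  72  73  81 111 136 142 138 119  88  74  73  74  74  73
  74]
30 [ 72  72  73  73  73  98 148 160 161 161 160 158 148 109  75  73  74  74
  73]
36 [235 235 181 117 125 167 183 186 186 186 186 186 182 165 130 117 117 116
 116]
42 [236 244 245 228 146 170 185 188 187 188 186 186 183 167 132 118 116 116
 116]
48 [246 246 246 246 239 234 241 241 236 230 192 186 183 166 134 212 235 234
 234]
54 [247 247 247 247 238 234 241 236 194 187 187 187 184 167 132 124 131 215
 235]
60 [199 199 198 197 187 197 210 204 176 173 173 173 170 153 113  92  92 138
 156]
cap dark rows [244 316]
[ 436.  -298.9   49.6]
```

```bash
python3 -m creep '[[-1,[0.1,0,-0.5],0],[-1,[0.23,0,-1],0],[-1,[0.38,0,-1.48],0],[-1,[0.54,0,-1.95],0],[-1,[0.73,0,-2.42],0],[-1,[0.93,0,-2.87],0],[-1,[1.15,0,-3.32],0],[-1,[1.38,0,-3.75],0],[-1,[1.38,0,-3.75],0],[-1,[1.38,0,-3.75],0]]' 3; python3 tip.py w8 >w8.txt; sed -n 10,40p w8.txt;tail -2 w8.txt
```

```text
clock: 9.7
eef_pos: [435.6, -284.9, 81.8]
eef_rot: [-3.141, -0.0, 1.595]
wrist_force: [1.4, -0.5, -0.1]
finger_gap: 12.0
finger_force: 3.0
 219]
30 [221 221 221 221 221 221 221 221 221 221 221 220 220 220 221 221 220 220
 220]
36 [229 223 222 221 221 221 221 221 221 221 221 221 221 221 221 221 220 220
 220]
42 [237 238 235 223 222 222 221 221 222 222 221 221 221 221 222 221 221 221
 221]
48 [223 223 223 216 210 204 203 201 201 202 203 203 204 204 204 205 205 205
 192]
54 [229 239 238 238 238 238 236 225 224 224 223 224 224 223 223 223 223 222
 202]
60 [222 233 234 234 233 234 233 233 230 209 206 206 205 205 205 205 205 205
 183]
66 [223 108  74  73  73  73  72  70  72  75  70  68  68  68  68  68  68  68
  69]
72 [239 239 239 202 132 110 136 163 170 170 166 152 120 107 108 107 107 107
 107]
78 [238 231 229 224 223 208 214 221 222 213 176 167 150 115 134 195 200 200
 200]
84 [224 224 224 224 222 215 226 231 201 173 172 168 150 118 180 209 219 223
 223]
90 [167 166 166 164 161 168 194 201 178 162 161 156 140 102  88  90 138 157
 157]
96 [180 180 179 179 176 180 204 212 205 167 161 157 141 102  87  90 155 180
 180]
102 [177 177 178 178 176 181 204 213 205 166 161 157 140 102  88  89 153 178
 179]
108 [178 178 179 180 177 182 204 212 207 179 166 157 140 102  87  89 153 178
 180]
114 [178 178 179 180 177 183 206 214 215 214 184 157 141 102  85  89 155 180
 180]
cap dark rows [246 319]
[ 435.6 -284.9   86.8]
```

It swivelled; the tip now appears at row 70 or so, which is about 30 degrees. I'll lock the grip, back off from the upright, lift and carry it towards the camera.

```bash
python3 -m creep '[[-1,[0,0,0],0],[-1,[0,0,0],0],[-1,[0,0,0],0],[-1,[-0.5,0,0],0],[-1,[-1,0,-1],0],[-1,[-1,0,-4],0],[-1,[-1,0,-8],0],[-1,[-1,0,-12],0],[-1,[-1,0,-16],0],[-1,[-1,0,-19],0],[-1,[-1,0,-20.5],0],[-1,[-1,0,-20.5],0]]' 30 | head -2
python3 -m creep '[[-1,[2,0.1,0],0],[-1,[5,0.3,0],0],[-1,[8,0.5,0],0],[-1,[12,0.7,0],0],[-1,[16,0.9,0],0],[-1,[20,1.1,0],0],[-1,[24,1.3,0],0],[-1,[27,1.5,0],0],[-1,[29,1.6,0],0],[-1,[30,1.7,0],0],[-1,[30.5,1.7,0],0],[-1,[30.5,1.7,0],0]]' 30
python3 - <<'E'
from h import *
np.set_printoptions(precision=1,suppress=True)
G=np.array(manip.read_state()['eef_pos'])+[0,0,5]
I={n:manip.camera(n)[:,:,::-1] for n in ['scene','side','wrist']}
for n in I: cv2.imwrite(f'pics/{n}9.png',I[n])
T=G+[-1,100,-58]
out=[]
for n in ['scene','side']:
    u=proj(cam(n),(T+G)/2);x,y=int(u[0])-40,int(u[1])-30;print(n,x,y,proj(cam(n),T),proj(cam(n),G))
    out.append(cv2.resize(I[n][y:y+60,x:x+80],(400,300),interpolation=cv2.INTER_CUBIC))
w=cv2.resize(I['wrist'],(400,300))
cv2.imwrite('pics/c9.png',np.vstack([np.hstack(out),np.hstack([w,w*0])]))
E
```

```text
clock: 10.95
eef_pos: [436.2, -295.8, 289.8]
clock: 12.15
eef_pos: [445.5, 9.9, 286.6]
eef_rot: [-3.141, 0.0, 1.595]
wrist_force: [0.3, 0.5, -0.6]
finger_gap: 12.1
finger_force: 30.0
scene 201 151 [227.8 180.9] [257.3 182.5]
side 205 121 [232.8 159. ] [258.7 143.5]
```

View pics/c9.png

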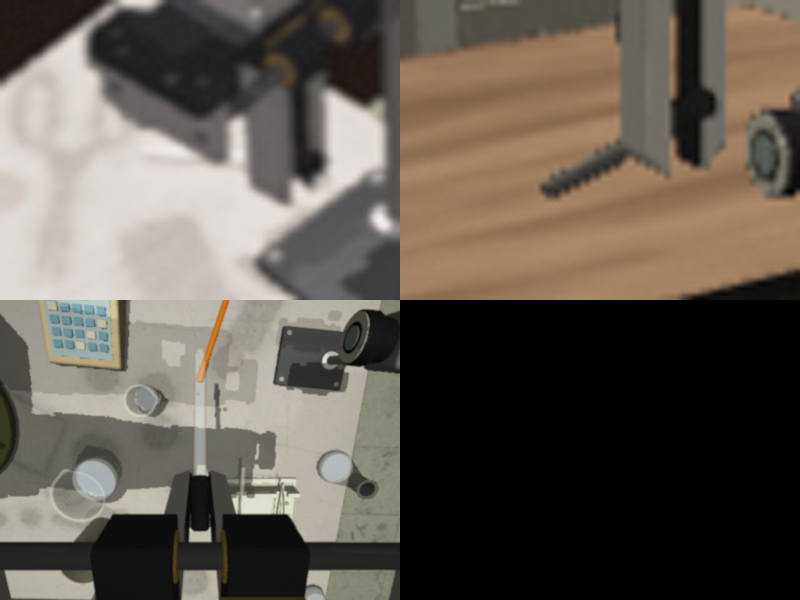

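The side view shows the slanting glass ending at (234.2,158.6); 30 degrees predicts (232.8,159.0). In the wrist view the tip is near (280,70) and the lens near (493,52). Next I'll fit the electrode's line in the side view and triangulate the tip and lens.

Run:
```python
from h import *
np.set_printoptions(precision=1,suppress=True,linewidth=150)
w=cv2.imread('pics/wrist9.png');s=cv2.imread('pics/side9.png')
g=cv2.cvtColor(w,cv2.COLOR_BGR2GRAY).astype(int)
for r in range(50,112,4): print(r,g[r,264:300:2])
hs=cv2.cvtColor(s,cv2.COLOR_BGR2HSV)
m=(hs[:,:,1]<60)
pts=[]
for u in range(230,250):
    v=np.where(m[140:170,u])[0]+140
    print(u,v.min() if len(v) else None,v.max() if len(v) else None,end='; ')
# lens ring bright-ish in wrist
cv2.imwrite('pics/l9.png',cv2.resize(w[0:110,440:560],(600,550),interpolation=cv2.INTER_CUBIC))
```

```text
50 [160 161 162 158 155 157 161 160 159 159 159 160 159 158 157 149 124 134]
54 [161 161 162 161 158 154 160 160 159 160 159 159 160 159 155 133 129 140]
58 [161 161 160 161 161 159 160 161 159 159 160 161 160 159 140 127 138 131]
62 [161 161 161 161 161 161 158 159 160 160 159 159 160 150 125 134 138 121]
66 [162 163 162 160 160 159 159 161 162 159 160 160 157 134 129 140 123 113]
70 [161 161 161 162 162 162 176 186 188 182 168 160 143 128 139 133 116 147]
74 [162 162 164 164 162 173 186 185 189 189 180 155 128 136 138 116 137 155]
78 [161 162 162 160 164 183 190 189 189 189 184 149 132 141 124 125 148 151]
82 [160 160 162 159 163 183 190 189 187 188 168 142 138 131 105 134 148 141]
86 [159 160 161 159 163 183 191 192 190 171 162 156 131 106 124 155 152 144]
90 [160 161 162 160 163 183 191 191 180 165 169 157 123  96 132 158 154 147]
94 [161 162 163 161 164 184 191 185 165 170 171 153 110 115 152 159 152 143]
98 [161 161 162 159 162 185 190 172 167 174 170 145 102 143 160 158 154 150]
102 [161 161 162 160 163 182 177 165 173 175 163 135 135 161 162 160 158 158]
106 [161 162 162 162 164 179 165 171 175 171 154 134 148 162 164 162 161 160]
110 [160 160 161 160 162 163 167 175 174 162 153 165 153 163 165 162 162 161]
230 None None; 231 None None; 232 None None; 233 None None; 234 157 159; 235 156 159; 236 156 159; 237 155 158; 238 155 158; 239 154 157; 240 154 157; 241 153 156; 242 153 156; 243 152 155; 244 151 155; 245 151 154; 246 150 154; 247 150 153; 248 149 153; 249 140 152;
```

View pics/l9.png

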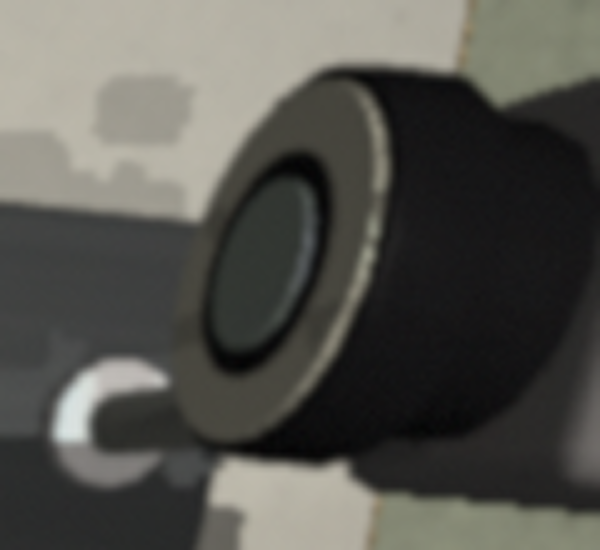

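The wrist crop shows the lens disc centred at about (493.5,52), and the camera's base plate edge is visible for its heading.

Run:
```python
from h import *
np.set_printoptions(precision=2,suppress=True,linewidth=150)
W,S,A=cam('wrist'),cam('side'),cam('scene')
G=np.array(manip.read_state()['eef_pos'])+[0,0,5];print('G',G)
for r in (69,71): print('tip-G',tri(W,(280,r),S,(233.7,158.4))[0]-G,tri(W,(280,r),S,(233.7,158.4))[1])
# direction: side line plane x wrist vertical-ish plane
u=np.arange(235,249);top=np.array([156,156,155,155,154,154,153,153,152,151,151,150,150,149]);bot=np.array([159,159,158,158,157,157,156,156,155,155,154,154,153,153])
k,b0=np.polyfit(u,(top+bot)/2,1);print('slope',k)
f=lambda x:ray(S,(x,k*x+b0))[1]
n1=np.cross(f(235),f(248))
n2=np.cross(ray(W,(280,70))[1],ray(W,(280.5,235))[1])
d=np.cross(n1,n2);d/=np.linalg.norm(d);d*=np.sign(d[1]);print('dir',d,'down',np.degrees(np.arcsin(-d[2])),'yaw',np.degrees(np.arctan2(d[1],d[0])))
# lens
for nm,a,b in [('W-S',(W,(494,52)),(S,(278.4,151.6))),('W-A',(W,(494,52)),(A,(258.6,156.4))),('A-S',(A,(258.6,156.4)),(S,(278.4,151.6)))]:
    print(nm,*tri(a[0],a[1],b[0],b[1]))
# base plate edges
g=cv2.cvtColor(cv2.imread('pics/wrist9.png'),cv2.COLOR_BGR2GRAY)
L=[];B=[]
for r in range(50,112):
    row=g[r,365:430].astype(int);dd=row[:-2]-row[2:];i=dd.argmax();L.append(plane(W,(365+i+1,r),12)[:2])
for c in range(395,470):
    col=g[100:150,c].astype(int);dd=col[2:]-col[:-2];i=dd.argmax();B.append(plane(W,(c,100+i+1),12)[:2])
for nm,P in (('left',L),('bottom',B)):
    v=cv2.fitLine(np.float32(P),cv2.DIST_HUBER,0,.01,.01).ravel();res=np.abs((np.array(P)-v[2:])@[-v[1],v[0]])
    print(nm,np.degrees(np.arctan2(v[1],v[0])),v[2:],'med res',np.median(res))
```

```text
G [445.49   9.4  291.81]
tip-G [ -1.32  94.74 -55.19] 1.4273035462200363
tip-G [ -1.53  93.81 -54.9 ] 1.965138024322173
slope -0.5219780219780191
dir [-0.02  0.88 -0.48] down 28.58900933410755 yaw 91.48064465999892
W-S [566.41 116.29 227.53] 0.25550138304036746
W-A [567.62 116.33 226.18] 1.1654977540517235
A-S [566.15 114.91 228.16] 0.9942988439844266
left 86.01007 [567.16 112.1 ] med res 0.29317525402698685
bottom -9.190166 [622.07  59.73] med res 2.1321573448241513
```

```bash
python3 -m creep '[[-1,[0.5,1,0.3],0.4],[-1,[1.1,2,0.6],0.8],[-1,[1.5,3,0.8],1.06],[-1,[1.71,3.43,0.91],1.06],[-1,[1.71,3.43,0.91],1.06],[-1,[1.71,3.43,0.91],1.06],[-1,[1.71,3.43,0.91],1.06],[-1,[1.71,3.43,0.91],1.06]]' 30
python3 - <<'E'
from h import *
np.set_printoptions(precision=1,suppress=True,linewidth=150)
G=np.array(manip.read_state()['eef_pos'])+[0,0,5];F=np.array([486.8,121.3,227.6])
I={n:manip.camera(n)[:,:,::-1] for n in ['scene','side','wrist']};o=[]
for n in I:
    cv2.imwrite(f'pics/{n}10.png',I[n]);u=proj(cam(n),F);x,y=max(0,int(u[0])-40),max(0,int(u[1])-30);print(n,x,y,u,'lens',proj(cam(n),[566.6,116,227.6]))
    s={'wrist':1}.get(n,1);o.append(cv2.resize(I[n][y:y+60,x:x+80],(400,300),interpolation=cv2.INTER_CUBIC))
o.append(cv2.resize(I['wrist'],(400,300)))
cv2.imwrite('pics/c10.png',np.vstack([np.hstack(o[:2]),np.hstack(o[2:])]))
E
```

```text
clock: 13.1
eef_pos: [479.2, 27.9, 278.1]
eef_rot: [3.141, 0.0, 1.503]
wrist_force: [-0.3, 0.0, -1.0]
finger_gap: 11.6
finger_force: 30.0
scene 196 141 [236.2 171.6] lens [258.2 156.4]
side 207 126 [247.3 156.9] lens [278.5 151.6]
wrist 239 40 [279.2  70.8] lens [423.7  70.4]
```

View pics/c10.png

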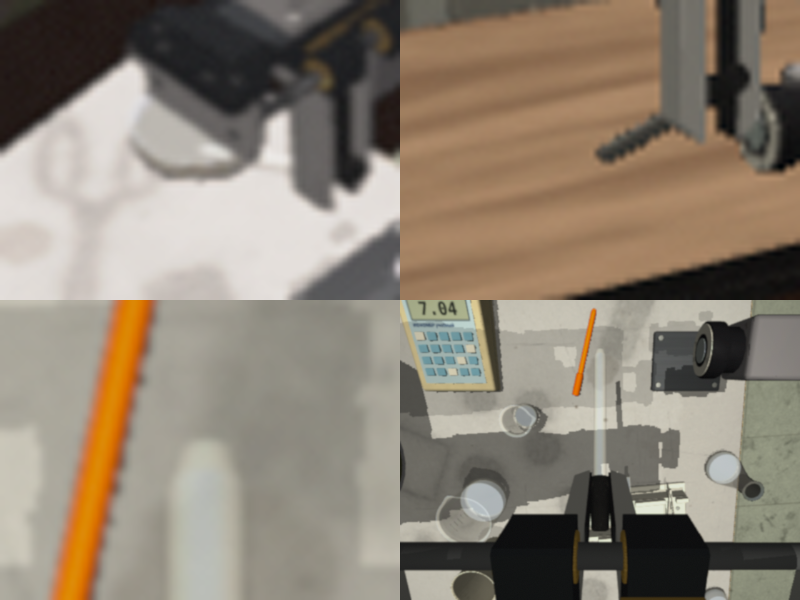

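In the final crop the tip is at wrist (280,69) and side (246.7,157). The focus point projects to (279.2,70.8) and (247.3,156.9), so they agree within about a pixel. The camera head runs parallel to the image rows, so the electrode lies square across its view, and nothing touches it.

```bash
python3 -c "
from cell import manip
s=manip.read_state();print(s['clock'],abs(s['qd']).max(),s['finger_force']);print(manip.sign_off())"
```

```text
13.25 0.0026374592630017714 29.999519884586334
the job is handed in; nothing more can be done
None
```

I handed the job in at 13.25 s: the arm holds the electrode still by its black cap, tip within about 2 mm of the focus point by my measurement and 29–30° below level across the view; to get that slant I rested the glass tip lightly against the rest's upright.

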